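# Seat a lens barrel from its carton in a V-block and hold it pressed

## Robot

A 6-joint arm with a two-finger parallel gripper is mounted at the origin on the work surface. World frame = base frame: x ahead of the robot, y to its left, z up, the work surface at z = 0. Lengths are in mm, angles in rad, forces in N, time in s.
With the tool pointing down it reaches from about 275 to 750 mm from the base axis. Payload 10.2 kg.
Tool frame: the origin (TCP) lies on the front face of the gripper's body, between the roots of the fingers; the fingertips stand 73 mm ahead of it and the grasp point (between the pads) lies 54 mm ahead of it; z points along the fingers, y is the line along which they close (so a half turn about z gives the same grasp; the last joint's range is limited). The gripper opens to 85 mm and grips with 20 to 120 N. Pads are 22 mm wide; open, the fingers measure 114 mm over their backs; the gripper's body (76 mm by 85 mm) begins 54 mm behind the grasp point. The pads swing forward as they close: fully open they stand 13 mm farther back than shut.
Start: joints at [-0.223, 0.313, 1.498, -0, 1.331, -0.223], TCP at [525.006, -0.014, 303.894] pointing down, gripper open.
Joint ranges: [-2.94, 2.94], [-0.97, 2.17], [0.19, 2.56], [-1.23, 4.37], [0.02, 3.11], [-2.88, 2.88]. Speed limits (rad/s): [2.39, 2.39, 3.01, 3.14, 3.14, 3.14].

## Interface

Orientations are given as a unit quaternion [w, x, y, z].
In Python, from rig import * gives the robot as it stands.
- The arm moves only by the tool step_arm, never from a script. Its argument "plan" is a list of rows, each an object with "offset": the shift along the tool's x, y, z in cm, a list of three; "rot": the turn, a rotation vector about the tool's x, y, z in degrees, a list of three; "gripper": the finger opening in cm, from 0 to 8.54. In form: [{"offset": [x, y, z], "rot": [wx, wy, wz], "gripper": gripper}, ...]. A call has 1 to 12 rows; each row is the pose to reach, as a shift and turn from the pose commanded when the call began, along the tool's axes at that moment; what a row does not reach only later rows make up. A row lasts 1/10 s, in which the tool goes at most 50 mm and 8.59 degrees, less where a joint would pass 70% of its speed; a pose out of reach is approached as far as the arm can. A call with a gripper value outside its range is refused whole. The fingers move at their own pace and stop on an object; "squeeze" is the grip in N (left out, the last holds). Time passes only in rows, so rows that repeat a pose let the fingers close. It gives the time, the measured TCP pose, the force, the opening and the grip force at its end, in the units of the state.
- sense(): the state, without advancing time (a new reading comes with each control period).
- capture(name): name is "scene" or "side" or "wrist"; returns a dict with "color" (400x640x3 uint8, red, green, blue), "depth" (400x640 float32, mm along the optical axis (not along the pixel's ray), 0 where there is no reading), "vertical_fov" (degrees; the focal length in pixels is half the picture's height over the tangent of half this angle, whatever the lens; pixels are square), "cx", "cy" (the principal point, pixels), "rvec" (rotation vector, rad) and "tvec" (3), from world to camera coordinates, as OpenCV has them; the wrist camera has in their place "mount" (4x4, takes a point from camera to tool coordinates, whose origin is the TCP and whose axes are the flange's). Camera axes: x right, y down, z forward; pixel columns grow to the right and rows downward; lengths in mm; the calibration is good to about 2 mm. A picture is of the moment at which its call begins: read the wrist's pose just before it.
- finish_job(): hands the job in; it is judged then, once.
The state is a dict: "time_s": time; "joints": joint angles; "dq": joint speeds; "tau": joint torques, N m; "eef_pos": TCP position; "ee_rot": TCP orientation; "force": force on the tool from outside, world axes, zero at the start; "wrist_torque": the same for the moment, N m; "grip_width": opening from 0.0 (shut) to 1.0 (fully open); "grip_force": force on a finger pad.
Only numpy, scipy, OpenCV 4.12 (cv2) and the standard library are available. Lean on these libraries where they do the work, as an engineer would, in place of code of your own. Each camera call takes 0.05 s, during which the arm holds its last target. There are 200 camera calls.

## Task

Fold both flaps of the small carton well open, past upright, lift the white lens barrel out, and lay it in the V-block, centred lengthwise across both ribs. Press it down gently but firmly, clearly harder than its own weight, so that it bears on both faces of the V, and finish like that: the gripper still holding the barrel and pressing it into the V. Leave the well plate, the bottle and the jar where they are.

Things in the scene. Friction and masses are not known exactly. Their poses are not given: they have to be found in the camera images.
- carton: brown open-topped carton, fixed, outside 210 (x) by 180 (y) by 70 mm high, walls and floor 5 mm. Origin: centre of its underside, z up. The barrel lies along x on two grey ribs at x = -45 and +45 mm (14 mm thick in x, 70 mm wide, 22 mm high under the barrel, side stops to z = 33 mm); between the ribs it is empty down to the floor. Flaps hinge on the two long sides
- flap_left (a joint): the left flap, on the carton's +y side: 204 mm along the hinge, 65 mm from hinge to free edge, 4 mm thick, orange strip near the edge. 0 = closed (level, towards the middle), pi/2 = upright, up to 2.5 = folded outwards; starts 0.6 to 1.1. The stiff crease (0.04 N m friction) stays where left. While it leans inwards lead its edge up its arc: a purely sideways push can jam
- flap_right (a joint): the right flap, on the carton's -y side: 204 mm along the hinge, 65 mm from hinge to free edge, 4 mm thick, orange strip near the edge. 0 = closed (level, towards the middle), pi/2 = upright, up to 2.5 = folded outwards; starts 0.6 to 1.1. The stiff crease (0.04 N m friction) stays where left. While it leans inwards lead its edge up its arc: a purely sideways push can jam
- flap_left_hinge (a point): middle of the left flap's hinge line, at x = 0, y = +88 mm, z = 70 mm in the carton's frame; the hinge line runs along the carton's x
- flap_right_hinge (a point): middle of the right flap's hinge line, at x = 0, y = -88 mm, z = 70 mm in the carton's frame; the hinge line runs along the carton's x
- flap_left_edge (a point): middle of the left flap's free edge, 65 mm from its hinge line
- flap_right_edge (a point): middle of the right flap's free edge, 65 mm from its hinge line
- barrel: rigid white lens barrel, plain cylinder of diameter 36 mm, length 120 mm, black end rings, a blue band 45 mm from the middle towards +x; about 250 g. Origin: its middle, on the axis; x along the axis. Starts in the carton, axis 40 mm above the bench, along the carton's x within 0.03 rad, up to 8 mm off its middle lengthwise. Either end may go either way in the V
- vblock: aluminium V-block, fixed: base 140 (x) by 90 (y) by 14 mm thick; two ribs at x = -47 and +47 mm, each 22 mm thick in x, 64 mm wide, 54 mm high, with a 90 degree V across the top (mouth 40 mm wide, bottom 34.5 mm above the bench) lined with steel. The V runs along x. Between the ribs 72 mm in x are open down to the base, for the fingers. Origin: centre of underside, z up
- vee_left: the two steel V faces on the +y side, one on each rib of the V-block. Its origin and axes are those of the V-block
- vee_right: the two steel V faces on the -y side, one on each rib of the V-block. Its origin and axes are those of the V-block
- seat (a point): where the middle of the barrel lies when fully seated: midway between the ribs, 60 mm above the bench; x along the V, z up. The barrel, the V and their faces are rigid; a push of 10 to 20 N straight down, shared evenly by both sides, is about right
- wellplate: bystander: white well plate with coloured wells, 85 by 127 by 14 mm, lying beyond the work; origin at the centre of its underside
- bottle: bystander: amber bottle, 52 mm across, 115 mm high; origin at the centre of its underside
- jar: bystander: pale jar with a blue cap, 60 mm across, 60 mm high; origin at the centre of its underside
Things that resemble listed ones, but are neither listed nor needed, are in the scene too. Several things have the shape of the vblock; the one meant has the colours described above.

How it is judged (in metres and radians):
On the way, in this order (a step that is already met when the one before it is completed fails the run):
1. both flaps folded open past upright (over 1.75 rad) (value of joint each of flap_left, flap_right above 1.75 rad), for 0.2 s.
2. the barrel lifted clear of the carton in the gripper (height (world z) of barrel above 0.1 m and contact force between the fingers and barrel above 1 N and contact force between barrel and carton below 0.1 N), for 0.2 s.
At the end, for the whole second after the job is handed in: Flaps open over 1.65 rad. Barrel at rest in the V: middle within 10 mm of the seat along the V, 2.5 mm across and in height, axis within 0.05 rad. It bears with over 3 N on the left faces and over 3 N on the right (its weight alone gives 1.4 to 2.3); the gripper touches it with over 3 N (value of joint each of flap_left, flap_right above 1.65 rad and x of barrel in the frame of seat between -0.01 and 0.01 m and y of barrel in the frame of seat between -0.0025 and 0.0025 m and z of barrel in the frame of seat between -0.0025 and 0.0025 m and angle between the x axis of barrel and the x axis of seat, either way round below 0.05 rad and contact force between barrel and vee_left above 3 N and contact force between barrel and vee_right above 3 N and contact force between the fingers and barrel above 3 N and linear speed of barrel below 0.02 m/s); the arm keeps its last pose, push and grip.
It fails at once if the barrel jammed into the V with over 45 N on one side (contact force between barrel and vee_left above 45 N or contact force between barrel and vee_right above 45 N).
It fails at once if a bystander disturbed (moved over 20 mm or tipped) (distance of any of wellplate, bottle, jar from where it was at the start of the episode above 0.02 m or angle between any of wellplate, bottle, jar's own z axis and vertical above 0.3 rad).
It also fails if it takes over 64 s, if anything falls off the work surface, if the arm or the gripper's body presses on something with over 40 N, if the wrist force passes 120 N, or if a joint passes its speed limit or range.

## Working session

There is one attempt and no reset: what is moved stays moved. The work goes in short steps, Python scripts to look and compute and a tool call to move; the robot and the scene stay as the last step left them, time stands still between calls to the robot, and variables do not carry over. Pictures are saved under pics/ and viewed, at most 10 in all, crops included, and the job is handed in when it is done.

Besides the shell and the picture viewer there is one more tool, called after ">>>" as name(argument=value, ...) on one line, values as JSON. step_arm: Moves the arm, as the interface text tells. Its arguments: {"type":"object","properties":{"plan":{"type":"array"},"squeeze":{"type":"number"}},"required":["plan"]}

```bash
mkdir -p pics; ls
cat > h.py <<'E'
from rig import *
import numpy as np, cv2
from scipy.spatial.transform import Rotation as R
def cam(name):
    s=sense(); c=capture(name); h=c["color"].shape[0]
    f=h/2/np.tan(np.radians(c["vertical_fov"])/2)
    if "mount" in c:
        q=s["ee_rot"]; T=np.eye(4); T[:3,:3]=R.from_quat([q[1],q[2],q[3],q[0]]).as_matrix(); T[:3,3]=s["eef_pos"]
        M=T@np.array(c["mount"])
    else:
        W=np.eye(4); W[:3,:3]=cv2.Rodrigues(np.array(c["rvec"],float))[0]; W[:3,3]=np.ravel(c["tvec"]); M=np.linalg.inv(W)
    c["f"]=f; c["M"]=M
    return c
def cloud(c):
    d=c["depth"]; v,u=np.mgrid[:d.shape[0],:d.shape[1]]
    P=np.stack([(u-c["cx"])/c["f"]*d,(v-c["cy"])/c["f"]*d,d],-1)
    W=P@c["M"][:3,:3].T+c["M"][:3,3]; W[d<=0]=np.nan
    return W
def save(n,img): cv2.imwrite(f"pics/{n}.png",img[...,::-1])
E
python3 - <<'E'
from h import *
s=sense(); print(s)
for n in("scene","side"):
    c=cam(n); save(n,c["color"]); np.savez(n+".npz",color=c["color"],W=cloud(c)); print(c["M"].round(2),c["f"])
E
```

```text
pics
{'time_s': 0.0, 'joints': array([-2.23389157e-01,  3.13396564e-01,  1.49843570e+00, -7.84515993e-06,
        1.33098371e+00, -2.23389335e-01]), 'dq': array([-0.00058676,  0.00192776,  0.00018932,  0.0004421 , -0.00243084,
        0.00130901]), 'tau': array([-5.78409599e-04, -4.12261176e+01, -2.59742296e+01, -3.58453699e-04,
        4.11797926e-03, -1.23038126e-05]), 'eef_pos': array([5.24832367e+02, 3.01818971e-02, 3.03362881e+02]), 'ee_rot': array([-5.15547353e-04,  7.07105925e-01,  7.07107372e-01, -3.29169046e-04]), 'force': array([-1.06243576, -0.83302734,  0.48020534]), 'wrist_torque': array([-0.01102691,  0.06002086,  0.01278563]), 'grip_force': 0.0, 'grip_width': 0.9978954033575541}
[[ 2.80000e-01  6.90000e-01 -6.60000e-01  1.17387e+03]
 [ 9.60000e-01 -2.10000e-01  1.90000e-01 -1.28010e+02]
 [-1.00000e-02 -6.90000e-01 -7.20000e-01  7.95110e+02]
 [ 0.00000e+00  0.00000e+00  0.00000e+00  1.00000e+00]] 436.191363029697
[[ 9.0000e-01 -2.3000e-01  3.7000e-01  2.7910e+01]
 [-4.3000e-01 -5.0000e-01  7.5000e-01 -9.6913e+02]
 [ 1.0000e-02 -8.3000e-01 -5.5000e-01  8.2523e+02]
 [ 0.0000e+00  0.0000e+00  0.0000e+00  1.0000e+00]] 463.2549101089375
```

View pics/scene.png

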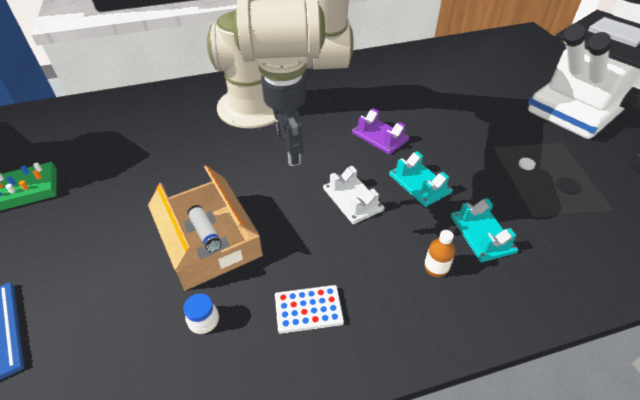

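View pics/side.png

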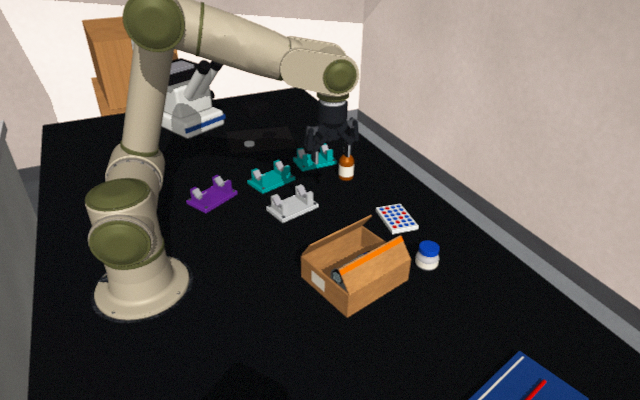

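The scene view shows V-block look-alikes at purple (380,130), aluminium (353,195), teal (420,178) and teal (484,230). The aluminium one at (353,195) fits the description. The carton is at (205,230), with the barrel inside at (203,228), the jar at (201,313), the plate at (309,308) and the bottle at (440,255). The side view agrees, with the aluminium block at (293,205) and the carton at (355,270).

```bash
cat > m.py <<'E'
from h import *
z=np.load("scene.npz"); C=z["color"]; W=z["W"]; hsv=cv2.cvtColor(C,cv2.COLOR_RGB2HSV)
v,u=np.mgrid[:400,:640]
save("crop",cv2.resize(np.hstack([C[150:230,310:400],C[160:290,140:270][:80]]),None,fx=3,fy=3))
# vblock: light, low saturation
box=(u>315)&(u<392)&(v>160)&(v<228)
m=box&(hsv[...,1]<60)&(hsv[...,2]>90)
P=W[m]; P=P[np.isfinite(P).all(1)]
B=P[(P[:,2]<20)&(P[:,2]>8)]; print("vb base",len(B),cv2.minAreaRect(B[:,:2].astype(np.float32)))
T=P[P[:,2]>25]; print("vb top",len(T),T[:,2].max(),T.mean(0),cv2.minAreaRect(T[:,:2].astype(np.float32)))
A=P; print("all",cv2.minAreaRect(A[:,:2].astype(np.float32)))
# carton
box=(u>140)&(u<270)&(v>160)&(v<295)
brown=box&(hsv[...,0]<22)&(hsv[...,1]>70)&(hsv[...,2]>50)
P=W[brown]; P=P[np.isfinite(P).all(1)]
print("brown",len(P),P.min(0),P.max(0))
r=P[(P[:,2]>5)&(P[:,2]<72)]; print("carton",cv2.minAreaRect(r[:,:2].astype(np.float32)))
# barrel
wm=box&(hsv[...,1]<50)&(hsv[...,2]>120)
P=W[wm]; P=P[np.isfinite(P).all(1)]; P=P[(P[:,2]>42)&(P[:,2]<66)]
print("barrel",len(P),P.min(0),P.max(0),cv2.minAreaRect(P[:,:2].astype(np.float32)))
orange=box&(hsv[...,0]<22)&(hsv[...,1]>190)&(hsv[...,2]>150)
n,l,s,c=cv2.connectedComponentsWithStats(orange.astype(np.uint8))
for i in range(1,n):
    if s[i,4]>30:
        Q=W[l==i]; Q=Q[np.isfinite(Q).all(1)]; print("orange",s[i],Q.mean(0),Q.min(0),Q.max(0))
# bystanders
for n,(a,b) in dict(jar=(201,300),bottle=(440,255),plate=(309,308)).items(): print(n,W[b-2:b+3,a-2:a+3].reshape(-1,3).mean(0))
E
python3 m.py
```

```text
vb base 976 ((476.6981506347656, 162.01016235351562), (142.14666748046875, 91.55876922607422), 12.789786338806152)
vb top 710 57.78195831519258 [482.48565838 161.49577043  42.58288019] ((476.52398681640625, 162.55665588378906), (119.46197509765625, 66.34226989746094), 13.205108642578125)
all ((453.3740234375, 170.3333740234375), (183.95860290527344, 119.60761260986328), 13.283646583557129)
brown 6355 [ 236.38214462 -330.33283691   -3.20343305] [621.13115278 -83.95927573 128.86568299]
carton ((497.82452392578125, -200.69264221191406), (215.85609436035156, 183.06619262695312), 13.311898231506348)
barrel 619 [ 440.34008463 -231.14854886   42.04541247] [ 603.01962715 -133.31953733   61.64006513] ((523.0718994140625, -189.89537048339844), (169.9599609375, 49.191043853759766), 23.924959182739258)
orange [209 168  34  57  73] [ 491.10604695 -138.37967341  117.95117202] [ 387.03239088 -162.35907056  113.23710229] [ 578.67065575 -117.42706943  122.64184395]
jar [ 692.84653251 -224.52948521   60.23504547]
bottle [739.4000769  252.1537378   74.66365692]
plate [743.89858947 -25.81210185  14.32410298]
```

View pics/crop.png

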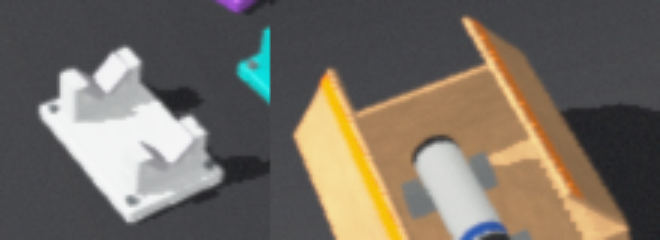

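The close crop confirms the white aluminium block with V ribs. It also shows the barrel lying under the two half-open flaps, with the orange strips at their edges. Next I go above the carton, turn the tool so it closes across the barrel, and look with the wrist camera.

>>> step_arm(plan=[{"offset": [-20,-2.7,0],"rot": [0,0,76.7],"gripper": 0},{"offset": [-20,-2.7,0],"rot": [0,0,76.7],"gripper": 0},{"offset": [-20,-2.7,0],"rot": [0,0,76.7],"gripper": 0},{"offset": [-20,-2.7,0],"rot": [0,0,76.7],"gripper": 0},{"offset": [-20,-2.7,0],"rot": [0,0,76.7],"gripper": 0},{"offset": [-20,-2.7,0],"rot": [0,0,76.7],"gripper": 0},{"offset": [-20,-2.7,0],"rot": [0,0,76.7],"gripper": 0},{"offset": [-20,-2.7,0],"rot": [0,0,76.7],"gripper": 0},{"offset": [-20,-2.7,0],"rot": [0,0,76.7],"gripper": 0},{"offset": [-20,-2.7,0],"rot": [0,0,76.7],"gripper": 0},{"offset": [-20,-2.7,0],"rot": [0,0,76.7],"gripper": 0},{"offset": [-20,-2.7,0],"rot": [0,0,76.7],"gripper": 0}])

```text
time_s: 1.3
eef_pos: [498.0, -200.0, 303.8]
ee_rot: [-0.0, 0.993, 0.117, -0.0]
force: [0.4, 0.1, -0.9]
grip_width: -0.0
grip_force: 0.0
```

```bash
cat > c.py <<'E'
from h import *
c=cam("wrist"); save("wrist1",c["color"]); W=cloud(c); C=c["color"]; np.savez("wrist1.npz",color=C,W=W)
s=sense(); print(s["eef_pos"],s["ee_rot"],s["joints"],s["time_s"]); print(np.array(c["mount"]).round(3))
a=np.radians(13.3); ex=np.array([np.cos(a),np.sin(a)]); ey=np.array([-ex[1],ex[0]])
for n,w in(("scene",np.load("scene.npz")["W"]),("wrist",W)):
    P=w.reshape(-1,3); P=P[np.isfinite(P).all(1)]; d=P[:,:2]-[497.8,-200.7]; X,Y=d@ex,d@ey
    for nm,sg in(("left",1),("right",-1)):
        k=(abs(X)<100)&(sg*Y>15)&(sg*Y<110)&(P[:,2]>78)&(P[:,2]<140)
        y,zz=88-sg*Y[k],P[k,2]-70
        if k.sum()>20: print(n,nm,k.sum(),"angle",np.median(np.arctan2(zz,y)).round(3),"r95",np.percentile(np.hypot(y,zz),97).round(1),"z",zz.max()+70)
E
python3 c.py
```

```text
[ 497.99550438 -199.99424634  303.82371185] [-6.34530679e-05  9.93149453e-01  1.16850996e-01 -7.29901038e-05] [-6.00330005e-01  3.38732406e-01  1.46244069e+00 -3.64440814e-07
  1.34061299e+00  7.36229283e-01] 1.35
[[  0.     -0.964  -0.264  66.421]
 [  1.     -0.      0.      0.24 ]
 [ -0.     -0.264   0.964 -71.06 ]
 [  0.      0.      0.      1.   ]]
scene left 742 angle 1.086 r95 66.7 z 128.86568298943757
scene right 1397 angle 1.004 r95 65.3 z 125.79604242764128
wrist left 5187 angle 1.087 r95 67.0 z 130.12217231389468
wrist right 6448 angle 1.011 r95 66.1 z 125.79666136097174
```

View pics/wrist1.png

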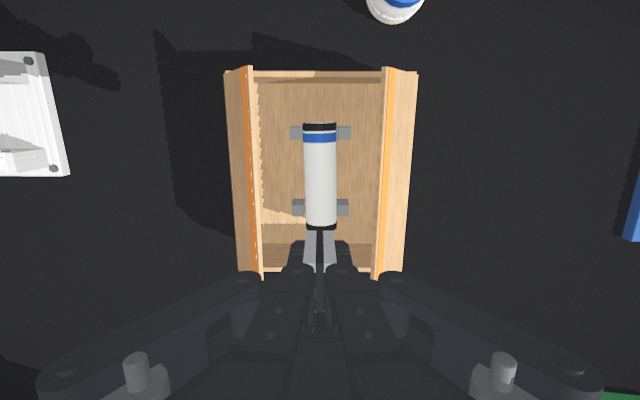

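The wrist view shows the barrel at (320,178) square to the tool, with the flap edges at u≈250 and 380. I push the left flap first, which is tool -y.

>>> step_arm(plan=[{"offset": [0,0,5],"rot": [0,0,0],"gripper": 0},{"offset": [0,0,10],"rot": [0,0,0],"gripper": 0},{"offset": [0,0,13],"rot": [0,0,0],"gripper": 0},{"offset": [0,-3,13],"rot": [0,0,0],"gripper": 0},{"offset": [0,-4.5,12.8],"rot": [0,0,0],"gripper": 0},{"offset": [0,-5.7,12.6],"rot": [0,0,0],"gripper": 0},{"offset": [0,-6.8,12.3],"rot": [0,0,0],"gripper": 0},{"offset": [0,-8,12.2],"rot": [0,0,0],"gripper": 0},{"offset": [0,-9,12.6],"rot": [0,0,0],"gripper": 0},{"offset": [0,-10,13.2],"rot": [0,0,0],"gripper": 0},{"offset": [0,-10.7,13.6],"rot": [0,0,0],"gripper": 0},{"offset": [0,-10.7,13.6],"rot": [0,0,0],"gripper": 0}])

```text
time_s: 2.55
eef_pos: [472.9, -94.9, 167.1]
ee_rot: [-0.001, 0.993, 0.116, -0.001]
force: [-0.4, -0.3, -0.1]
grip_width: -0.001
grip_force: 0.0
```

>>> step_arm(plan=[{"offset": [0,3,-0.5],"rot": [0,0,0],"gripper": 0},{"offset": [0,7,-0.6],"rot": [0,0,0],"gripper": 0},{"offset": [0,11,-0.6],"rot": [0,0,0],"gripper": 0},{"offset": [0,14,-0.6],"rot": [0,0,0],"gripper": 0},{"offset": [0,15.4,-0.9],"rot": [0,0,0],"gripper": 0},{"offset": [0,16.6,-1.1],"rot": [0,0,0],"gripper": 0},{"offset": [0,17.8,-1.3],"rot": [0,0,0],"gripper": 0},{"offset": [0,18.8,-1.4],"rot": [0,0,0],"gripper": 0},{"offset": [0,19.8,-1],"rot": [0,0,0],"gripper": 0},{"offset": [0,20.8,-0.4],"rot": [0,0,0],"gripper": 0},{"offset": [0,21.3,0],"rot": [0,0,0],"gripper": 0},{"offset": [0,21.3,0],"rot": [0,0,0],"gripper": 0}])

```text
time_s: 3.75
eef_pos: [522.2, -303.6, 166.8]
ee_rot: [-0.0, 0.993, 0.116, -0.0]
force: [-0.3, 0.5, 0.8]
grip_width: -0.001
grip_force: 0.0
```

>>> step_arm(plan=[{"offset": [0,-4,-2],"rot": [0,0,0],"gripper": 8.5},{"offset": [0,-8,-6],"rot": [0,0,0],"gripper": 8.5},{"offset": [0,-10.7,-10],"rot": [0,0,0],"gripper": 8.5},{"offset": [0,-10.7,-13.6],"rot": [0,0,0],"gripper": 8.5},{"offset": [0,-10.7,-13.6],"rot": [0,0,0],"gripper": 8.5},{"offset": [0,-10.7,-13.6],"rot": [0,0,0],"gripper": 8.5},{"offset": [0,-10.7,-13.6],"rot": [0,0,0],"gripper": 8.5},{"offset": [0,-10.7,-13.6],"rot": [0,0,0],"gripper": 8.5}])

```text
time_s: 4.55
eef_pos: [497.5, -199.1, 302.5]
ee_rot: [-0.001, 0.993, 0.116, -0.001]
force: [-0.8, 0.5, -0.1]
grip_width: 0.995
grip_force: 0.0
```

```bash
cat > d.py <<'E'
from h import *
c=cam("wrist"); save("wrist2",c["color"]); W=cloud(c); C=c["color"]; s=sense(); print(s["eef_pos"],s["ee_rot"],s["time_s"])
cs=cam("scene"); Ws=cloud(cs)
a=np.radians(13.3); ex=np.array([np.cos(a),np.sin(a)]); ey=np.array([-ex[1],ex[0]]); c0=np.array([497.8,-200.7])
for n,w in(("scene",Ws),("wrist",W)):
    P=w.reshape(-1,3); P=P[np.isfinite(P).all(1)]; d=P[:,:2]-c0; X,Y=d@ex,d@ey
    for nm,sg in(("left",1),("right",-1)):
        k=(abs(X)<100)&(sg*Y>85)&(sg*Y<150)&(P[:,2]>85)&(P[:,2]<140)
        y,zz=88-sg*Y[k],P[k,2]-70
        if k.sum()>20: print(n,nm,k.sum(),"angle",np.median(np.arctan2(zz,y)).round(3),"p10",np.percentile(np.arctan2(zz,y),10))
# carton rim
# barrel in wrist view: smooth upper surface, axis from plan outline at mid height
P=W.reshape(-1,3); d=P[:,:2]-c0; X,Y=d@ex,d@ey
k=np.isfinite(P).all(1)&(abs(X)<85)&(abs(Y)<24)&(P[:,2]>44)&(P[:,2]<64)
Q=P[k]; r=cv2.minAreaRect(Q[:,:2].astype(np.float32)); print("barrel rect",r,"top",np.percentile(Q[:,2],95),"X",X[k].min(),X[k].max(),"Y",Y[k].min(),Y[k].max())
V,_,_,_=cv2.fitLine(Q[:,:2].astype(np.float32),cv2.DIST_L2,0,.01,.01).ravel(),0,0,0; print(V,np.degrees(np.arctan2(V[1],V[0])))
# rim of carton end walls
k=np.isfinite(P).all(1)&(abs(X)<120)&(abs(Y)<80)&(P[:,2]>64)&(P[:,2]<76); print("rim X",np.percentile(X[k],[1,99]))
E
python3 d.py
```

```text
[ 497.60926857 -199.13516786  302.71435015] [-7.29681358e-04  9.93289791e-01  1.15646764e-01 -8.27394187e-04] 4.6
scene left 1182 angle 2.423 p10 2.38551033340051
scene right 1318 angle 2.38 p10 2.3532423785224474
wrist left 9175 angle 2.403 p10 2.3732337532699437
wrist right 9580 angle 2.367 p10 2.3438421448676583
barrel rect ((494.2650146484375, -201.7208251953125), (120.72747802734375, 35.652366638183594), 14.177166938781738) top 59.627917875107286 X -64.2570610941086 56.700705547388196 Y -18.678904870293806 18.26199326502491
[ 9.6739799e-01  2.5326091e-01  4.9771466e+02 -2.0127632e+02] 14.670559
rim X [-105.37745116  103.67063785]
```

View pics/wrist2.png

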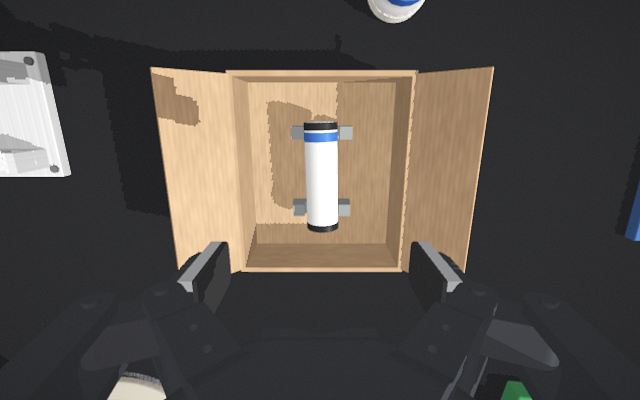

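Both flaps now stand at about 2.4 rad, at (200,170) and (445,170). The barrel is clear at (321,178), 4 mm towards -x and turned about 1° from the tool. Next I descend and grasp it.

>>> step_arm(plan=[{"offset": [-0.4,0.1,4],"rot": [0,0,-1.1],"gripper": 8.5},{"offset": [-0.4,0.1,8],"rot": [0,0,-1.1],"gripper": 8.5},{"offset": [-0.4,0.1,12],"rot": [0,0,-1.1],"gripper": 8.5},{"offset": [-0.4,0.1,15],"rot": [0,0,-1.1],"gripper": 8.5},{"offset": [-0.4,0.1,17.5],"rot": [0,0,-1.1],"gripper": 8.5},{"offset": [-0.4,0.1,19.5],"rot": [0,0,-1.1],"gripper": 8.5},{"offset": [-0.4,0.1,20.7],"rot": [0,0,-1.1],"gripper": 8.5},{"offset": [-0.4,0.1,21],"rot": [0,0,-1.1],"gripper": 8.5},{"offset": [-0.4,0.1,21],"rot": [0,0,-1.1],"gripper": 8.5},{"offset": [-0.4,0.1,21],"rot": [0,0,-1.1],"gripper": 8.5}], squeeze=60)

```text
time_s: 5.65
eef_pos: [494.5, -201.2, 94.8]
ee_rot: [0.001, 0.992, 0.125, 0.001]
force: [-0.8, 0.5, 0.2]
grip_width: 0.994
grip_force: 0.0
```

>>> step_arm(plan=[{"offset": [0,0,0],"rot": [0,0,0],"gripper": 3},{"offset": [0,0,0],"rot": [0,0,0],"gripper": 3},{"offset": [0,0,0],"rot": [0,0,0],"gripper": 3},{"offset": [0,0,0],"rot": [0,0,0],"gripper": 3},{"offset": [0,0,0],"rot": [0,0,0],"gripper": 3},{"offset": [0,0,0],"rot": [0,0,0],"gripper": 3},{"offset": [0,0,0],"rot": [0,0,0],"gripper": 3},{"offset": [0,0,0],"rot": [0,0,0],"gripper": 3}])

```text
time_s: 6.45
eef_pos: [494.3, -201.0, 94.4]
ee_rot: [0.0, 0.992, 0.125, 0.0]
force: [-0.7, 1.5, 5.0]
grip_width: 0.4
grip_force: 59.4
```

>>> step_arm(plan=[{"offset": [0,0,-0.5],"rot": [0,0,0],"gripper": 3},{"offset": [0,0,-2],"rot": [0,0,0],"gripper": 3},{"offset": [0,0,-5],"rot": [0,0,0],"gripper": 3},{"offset": [0,0,-9],"rot": [0,0,0],"gripper": 3},{"offset": [0,0,-13],"rot": [0,0,0],"gripper": 3},{"offset": [0,0,-17],"rot": [0,0,0],"gripper": 3},{"offset": [0,0,-20],"rot": [0,0,0],"gripper": 3},{"offset": [0,0,-21],"rot": [0,0,0],"gripper": 3},{"offset": [0,0,-21],"rot": [0,0,0],"gripper": 3},{"offset": [0,0,-21],"rot": [0,0,0],"gripper": 3}])

```text
time_s: 7.45
eef_pos: [493.7, -200.7, 302.0]
ee_rot: [-0.001, 0.992, 0.125, -0.001]
force: [0.2, 0.1, -3.4]
grip_width: 0.403
grip_force: 60.2
```

>>> step_arm(plan=[{"offset": [-0.4,-3,0],"rot": [0,0,1.4],"gripper": 3},{"offset": [-0.8,-7,0],"rot": [0,0,1.4],"gripper": 3},{"offset": [-1.2,-11,0],"rot": [0,0,1.4],"gripper": 3},{"offset": [-1.6,-15,0],"rot": [0,0,1.4],"gripper": 3},{"offset": [-2,-19,0],"rot": [0,0,1.4],"gripper": 3},{"offset": [-2.4,-23,0],"rot": [0,0,1.4],"gripper": 3},{"offset": [-2.8,-27,0],"rot": [0,0,1.4],"gripper": 3},{"offset": [-3.2,-31,0],"rot": [0,0,1.4],"gripper": 3},{"offset": [-3.6,-34,0],"rot": [0,0,1.4],"gripper": 3},{"offset": [-3.6,-35.9,0],"rot": [0,0,1.4],"gripper": 3},{"offset": [-3.6,-35.9,0],"rot": [0,0,1.4],"gripper": 3},{"offset": [-3.6,-35.9,0],"rot": [0,0,1.4],"gripper": 3}])

```text
time_s: 8.65
eef_pos: [369.7, 137.7, 302.8]
ee_rot: [0.0, 0.994, 0.114, -0.001]
force: [0.4, -0.4, -2.8]
grip_width: 0.403
grip_force: 60.5
```

```bash
cat > e.py <<'E'
from h import *
c=cam("wrist"); save("wrist3",c["color"]); W=cloud(c); s=sense(); q=s["ee_rot"]; print(s["eef_pos"],q,s["time_s"],s["force"],s["grip_force"])
T=R.from_quat([q[1],q[2],q[3],q[0]]).as_matrix(); print("tool yaw",np.degrees(np.arctan2(T[1,0],T[0,0])))
P=W.reshape(-1,3); P=P[np.isfinite(P).all(1)]; 
k=(np.hypot(*(P[:,:2]-[476.6,162.3]).T)<95)&(P[:,2]>6)&(P[:,2]<62); P=P[k]
B=P[(P[:,2]>9)&(P[:,2]<19)]; print("base",len(B),cv2.minAreaRect(B[:,:2].astype(np.float32)),np.median(B[:,2]))
Tp=P[P[:,2]>25]; print("ribs",cv2.minAreaRect(Tp[:,:2].astype(np.float32)),Tp[:,2].max())
A=cv2.minAreaRect(P[:,:2].astype(np.float32)); print("all",A)
a=np.radians(13.1); ex=np.array([np.cos(a),np.sin(a)]); ey=np.array([-ex[1],ex[0]])
d=P[:,:2]-[476.6,162.3]; X,Y=d@ex,d@ey
for n,(l,h) in dict(near=(-58,-36),far=(36,58)).items():
    # V faces: 45 deg lines, z = z0 + |y-y0|
    k=(X>l)&(X<h)&(P[:,2]>37)&(P[:,2]<51)&(abs(Y)<18); y,z=Y[k],P[k,2]
    r,l_=y>0,y<0
    b1=np.median(z[r]-y[r]); b2=np.median(z[l_]+y[l_]); print(n,r.sum(),l_.sum(),"y0",(b2-b1)/2,"z0",(b1+b2)/2)
    k=(X>l-8)&(X<h+8)&(P[:,2]>25); print("  rib X",np.percentile(X[k],[1,99]),"Y",np.percentile(Y[k],[.5,99.5]))
# barrel held: points near grasp
Q=W.reshape(-1,3); Q=Q[np.isfinite(Q).all(1)]; L=(Q-s["eef_pos"])@T
k=(abs(L[:,1])<22)&(abs(L[:,2]-54)<22)&(abs(L[:,0])<75); L=L[k]; print("barrel tool",len(L),L.min(0),L.max(0))
for lo,hi in((20,35),(35,50),(50,62)):
    k=(L[:,0]>lo)&(L[:,0]<hi)
    if k.sum()>20: print(lo,k.sum(),"top z",L[k,2].min(),np.percentile(L[k,2],3),"y",L[k,1].min(),L[k,1].max())
E
python3 e.py
```

```text
[369.97251121 137.34742916 303.01453103] [ 6.62862119e-05  9.93585040e-01  1.13083780e-01 -9.06609018e-04] 8.7 [ 0.43412767  0.61529239 -2.62325049] 60.52981495857239
tool yaw 12.986234632057924
base 6579 ((479.724853515625, 163.34716796875), (129.5825653076172, 90.14887237548828), 13.348416328430176) 15.206712387183302
ribs ((475.5136413574219, 162.3728790283203), (114.656982421875, 64.2135009765625), 13.224875450134277) 58.64742571040398
all ((479.724853515625, 163.34716796875), (129.5825653076172, 90.14887237548828), 13.348416328430176)
near 264 271 y0 0.17788245469820652 z0 35.728509546556324
  rib X [-57.81319246 -38.30151295] Y [-31.69580131  31.92023929]
far 327 331 y0 0.5600263671854009 z0 35.7523000694206
  rib X [33.50723806 55.68131827] Y [-31.06423313  32.23298995]
barrel tool 18372 [-30.96763135 -21.99884633  32.06485813] [60.40860208 21.98037794 67.08170468]
20 3047 top z 34.32969549581479 35.10686574934749 y -17.802756367882864 17.661843393143734
35 3416 top z 33.96084999600615 34.994879441520546 y -18.11692739557571 17.680675417780026
50 2817 top z 33.84805202308689 34.909623750311056 y -18.0475573994921 17.899482115894905
```

View pics/wrist3.png

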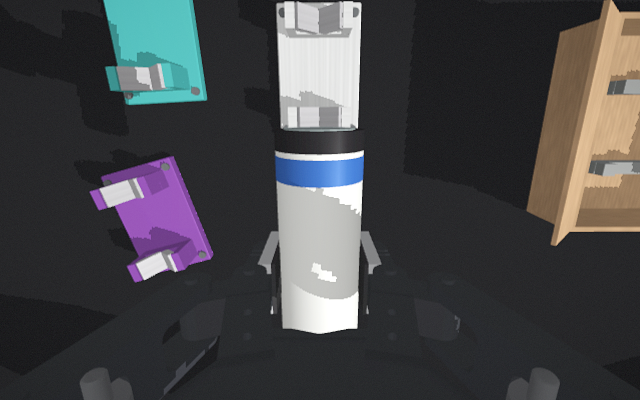

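The wrist view shows the barrel straight in the grip at (320,220) and the V-block ahead at (320,65). Next I move above the V and descend to a hover.

>>> step_arm(plan=[{"offset": [3,0,0],"rot": [0,0,-0.3],"gripper": 3},{"offset": [7,-0.1,2],"rot": [0,0,-0.3],"gripper": 3},{"offset": [10,-0.1,5],"rot": [0,0,-0.3],"gripper": 3},{"offset": [10.8,-0.1,9],"rot": [0,0,-0.3],"gripper": 3},{"offset": [10.8,-0.1,13],"rot": [0,0,-0.3],"gripper": 3},{"offset": [10.8,-0.1,16],"rot": [0,0,-0.3],"gripper": 3},{"offset": [10.8,-0.1,17],"rot": [0,0,-0.3],"gripper": 3},{"offset": [10.8,-0.1,17],"rot": [0,0,-0.3],"gripper": 3},{"offset": [10.8,-0.1,17],"rot": [0,0,-0.3],"gripper": 3},{"offset": [10.8,-0.1,17],"rot": [0,0,-0.3],"gripper": 3}])

```text
time_s: 9.7
eef_pos: [475.7, 163.0, 135.5]
ee_rot: [0.0, 0.993, 0.116, 0.001]
force: [0.2, 0.3, -2.4]
grip_width: 0.4
grip_force: 60.5
```

```bash
cat > s.py <<'E'
from h import *
s=sense(); q=s["ee_rot"]; T=R.from_quat([q[1],q[2],q[3],q[0]]).as_matrix()
print(s["eef_pos"],np.degrees(np.arctan2(T[1,0],T[0,0])),s["force"],s["wrist_torque"],s["time_s"])
d=np.array([475.3,162.4])-s["eef_pos"][:2]; print("to go tool",T[:2,:2].T@d)
E
python3 s.py
```

```text
[475.74712339 163.00461357 135.45793627] 13.287871549156593 [ 0.24183986  0.27807396 -2.41919984] [-0.01714174 -0.05058535 -0.01232293] 9.7
to go tool [-0.57411691  0.48565877]
```

>>> step_arm(plan=[{"offset": [-0.05,0.05,0.5],"rot": [0,0,0],"gripper": 3},{"offset": [-0.05,0.05,1],"rot": [0,0,0],"gripper": 3},{"offset": [-0.05,0.05,1.4],"rot": [0,0,0],"gripper": 3},{"offset": [-0.05,0.05,1.7],"rot": [0,0,0],"gripper": 3},{"offset": [-0.05,0.05,1.7],"rot": [0,0,0],"gripper": 3},{"offset": [-0.05,0.05,1.7],"rot": [0,0,0],"gripper": 3},{"offset": [-0.05,0.05,1.7],"rot": [0,0,0],"gripper": 3}])

```text
time_s: 10.4
eef_pos: [474.7, 162.5, 117.0]
ee_rot: [-0.0, 0.993, 0.116, 0.0]
force: [-0.1, 0.8, -3.2]
grip_width: 0.399
grip_force: 60.5
```

>>> step_arm(plan=[{"offset": [0,0,0.1],"rot": [0,0,0],"gripper": 3},{"offset": [0,0,0.1],"rot": [0,0,0],"gripper": 3},{"offset": [0,0,0.2],"rot": [0,0,0],"gripper": 3},{"offset": [0,0,0.2],"rot": [0,0,0],"gripper": 3},{"offset": [0,0,0.2],"rot": [0,0,0],"gripper": 3}])

```text
time_s: 10.9
eef_pos: [474.6, 162.5, 114.9]
ee_rot: [-0.0, 0.993, 0.116, -0.0]
force: [-1.2, 0.8, -2.4]
grip_width: 0.403
grip_force: 60.5
```

>>> step_arm(plan=[{"offset": [0,0,0.05],"rot": [0,0,0],"gripper": 3},{"offset": [0,0,0.1],"rot": [0,0,0],"gripper": 3},{"offset": [0,0,0.1],"rot": [0,0,0],"gripper": 3},{"offset": [0,0,0.1],"rot": [0,0,0],"gripper": 3}])

```text
time_s: 11.3
eef_pos: [474.7, 162.7, 114.5]
ee_rot: [-0.0, 0.993, 0.116, 0.0]
force: [-2.8, 1.5, 5.8]
grip_width: 0.402
grip_force: 61.6
```

```bash
python3 s.py
```

```text
[474.66778473 162.67467071 114.5148175 ] 13.292008551107976 [-2.84106204  1.54907123  5.84077273] [ 0.16753522  0.49869876 -0.09944825] 11.3
to go tool [0.55212809 0.41266774]
```

Contact is mainly on the near rib, with a small side bias. I shift slightly, pitch slightly and press on.

>>> step_arm(plan=[{"offset": [0.02,-0.01,0.02],"rot": [0,-0.15,0],"gripper": 3},{"offset": [0.03,-0.02,0.04],"rot": [0,-0.3,0],"gripper": 3},{"offset": [0.03,-0.02,0.04],"rot": [0,-0.3,0],"gripper": 3},{"offset": [0.03,-0.02,0.04],"rot": [0,-0.3,0],"gripper": 3}])

```text
time_s: 11.7
eef_pos: [474.9, 162.8, 114.4]
ee_rot: [0.0, 0.993, 0.116, -0.002]
force: [-4.8, -1.0, 9.5]
grip_width: 0.403
grip_force: 61.8
```

```bash
python3 s.py
```

```text
[474.94717463 162.8324948  114.4376087 ] 13.288107252196419 [-4.83400115 -0.98683047  9.50192865] [-0.04582556  0.66644848 -0.16201259] 11.7
to go tool [0.24396845 0.50201161]
```

>>> step_arm(plan=[{"offset": [-0.03,0,0.02],"rot": [0,-0.2,0],"gripper": 3},{"offset": [-0.05,0,0.04],"rot": [0,-0.4,0],"gripper": 3},{"offset": [-0.05,0,0.04],"rot": [0,-0.4,0],"gripper": 3},{"offset": [-0.05,0,0.04],"rot": [0,-0.4,0],"gripper": 3}])

```text
time_s: 12.1
eef_pos: [475.2, 162.9, 114.4]
ee_rot: [0.001, 0.993, 0.116, -0.005]
force: [-1.8, 1.8, 9.6]
grip_width: 0.399
grip_force: 61.8
```

```bash
cat >> s.py <<'E'
c=cam("scene"); W=cloud(c); P=W.reshape(-1,3); P=P[np.isfinite(P).all(1)]
a=np.radians(13.3); E=np.array([[np.cos(a),np.sin(a)],[-np.sin(a),np.cos(a)]])
d=(P[:,:2]-[497.8,-200.7])@E.T
for sg in(1,-1):
    k=(abs(d[:,0])<100)&(sg*d[:,1]>85)&(sg*d[:,1]<150)&(P[:,2]>85)&(P[:,2]<140); print("flap",np.median(np.arctan2(P[k,2]-70,88-sg*d[k,1])))
d=(P[:,:2]-[475.4,162.6])@E.T; k=(abs(d[:,0])<80)&(abs(d[:,1])<22)&(P[:,2]>60)&(P[:,2]<82)
for lo,hi in((-60,-40),(20,35),(35,50),(50,64)):
    j=k&(d[:,0]>lo)&(d[:,0]<hi)
    if j.sum()>5: print(lo,j.sum(),"top",np.percentile(P[j,2],95),"y",np.median(d[j,1]))
print("X",np.percentile(d[k,0],[.5,99.5])); save("end",cv2.resize(c["color"][140:260,280:460],None,fx=4,fy=4))
E
python3 s.py
```

```text
[475.17313628 162.8809173  114.41335196] 13.281980181571122 [-1.80746443  1.75292563  9.57107743] [ 0.18237426  0.26327197 -0.09820827] 12.1
to go tool [0.01298202 0.49719947]
flap 2.4224412688120776
flap 2.3810871382197702
-60 8 top 77.24884318616354 y -8.039565546211804
20 77 top 79.32857553594366 y -7.415180712796715
35 77 top 79.18417930104113 y -7.780640647058021
50 105 top 78.71668552588046 y -3.788228547914908
X [-50.7859958  61.9361259]
```

View pics/end.png

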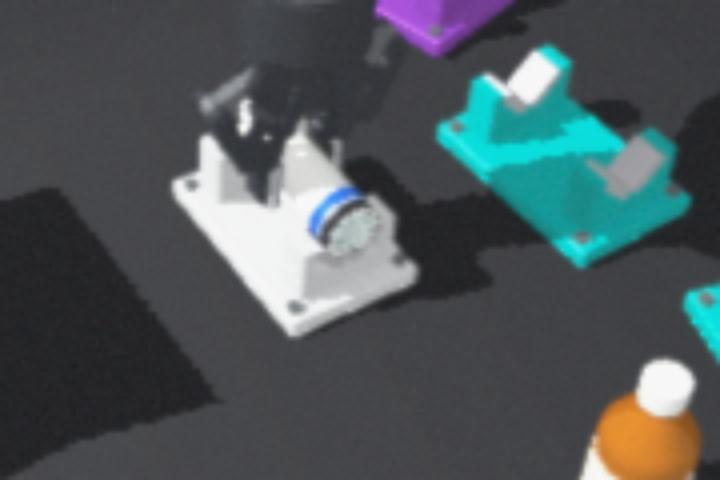

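The end crop shows the barrel lying in the V on both ribs, with its blue-banded end at (345,225) and the gripper still on it. I add a little more press and balance it sideways.

>>> step_arm(plan=[{"offset": [0,-0.01,0.02],"rot": [0,-0.1,0],"gripper": 3},{"offset": [0,-0.02,0.05],"rot": [0,-0.1,0],"gripper": 3},{"offset": [0,-0.02,0.05],"rot": [0,-0.1,0],"gripper": 3},{"offset": [0,-0.02,0.05],"rot": [0,-0.1,0],"gripper": 3},{"offset": [0,-0.02,0.05],"rot": [0,-0.1,0],"gripper": 3},{"offset": [0,-0.02,0.05],"rot": [0,-0.1,0],"gripper": 3},{"offset": [0,-0.02,0.05],"rot": [0,-0.1,0],"gripper": 3},{"offset": [0,-0.02,0.05],"rot": [0,-0.1,0],"gripper": 3}])

```text
time_s: 12.95
eef_pos: [475.2, 162.9, 114.4]
ee_rot: [0.001, 0.993, 0.116, -0.005]
force: [-3.0, -1.3, 16.2]
grip_width: 0.404
grip_force: 62.4
```

```bash
python3 s.py|head -3
```

```text
[475.22601881 162.94527037 114.35698539] 13.290079630250856 [-3.04231715 -1.32875955 16.15790662] [-0.10396422  0.41234368 -0.16136097] 12.95
to go tool [-0.05334456  0.54767385]
flap 2.4227803970293014
```

```bash
python3 -c "
from rig import *
print(finish_job())"
```

```text
the job is handed in; nothing more can be done
None
```

I handed the job in at about 13 s: both flaps read about 2.4 rad, and the barrel lies in the aluminium V-block, still gripped and pressed down with about 16 N, nearly even between the two sides; no verdict came back.

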